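# Take a waisted test bar from its tub and hold it upright for the load frame

### The job

Open the specimen tub: take the lid by its upright grip, tip that edge up while the opposite edge still rests on the tub's rim until the lid clearly slants, then lift it off and lay it flat, grip upward and without dropping it, on the middle of the black rubber mat, and let go of it. Then draw the waisted test bar (the one with the narrow middle) out of its slanted pocket, turn it upright and finish still holding it so, steady, with its lower end at least 15 cm above the bench and touching nothing but the gripper. Leave the straight bar in its pocket and do not disturb the other things on the bench.

Things in the scene. Friction and masses are not known exactly. Their poses are not given: they have to be found in the camera images.
- tub: White plastic tub, open at the top, fixed to the bench: 176 (x) x 180 (y) x 88 mm high, walls and floor 4 mm. Origin at the centre of its underside, z up. Two identical slanted pockets inside, at y = +40 and -40 mm, each hold a bar that leans 45 degrees in the tub's x-z plane, upper end towards the tub's -x side (the robot's side).
- tub_rim_far (a point): Middle of the tub's +x rim, on its outer face, 88 mm above the bench.
- slot_left (a point): Centre of whichever bar stands in the tub's +y pocket: 20, 40, 42 mm from the tub's origin, axes as the tub's. The pocket wraps the bar's lowest 30 mm with 1 mm play; a ramp under the bar ends 33 mm short of its upper end, where its edges can be gripped. To free a bar pull it 40 mm or more along its own length, up and towards -x of the tub.
- slot_right (a point): The same for the -y pocket: 20, -40, 42 mm from the tub's origin.
- lid: Loose grey lid, 0.2 kg: plate 182 (x) x 186 (y) x 6 mm; 5 mm strips below it drop inside the tub's rim with 3 mm play. Origin at the centre of its underside, level with the strips' foot (plate top 11 mm above it), z up. Starts on the tub, origin 83 mm above the bench, x and y as the tub's. Lying on the mat its origin is at the mat's top.
- lid_grip (a point): Point inside the lid's upright grip, 24 mm above the plate's top. The grip is a fin along the lid's -x edge (robot's side): 12 mm thick (x), 60 mm long (y), 40 mm high above the plate. Offset from the lid's origin: -75, 0, 35 mm; axes as the lid's.
- lid_far_edge (a point): Middle of the plate's underside at the lid's +x edge, above the tub's far rim; lid frame 88, 0, 5 mm. The lid tips about this edge.
- waisted_center (a point): Centre of the waisted steel test bar, 0.1 kg: 95 mm long (its z, to its upper end), 8 mm thick (x), ends 22 mm wide (y) for 27 mm, middle 11 mm wide for 42 mm. Starts in either pocket, z leaning 45 degrees from vertical towards -x of the tub, y level along the tub's y. Grip the upper end across its 22 mm width, about 33 mm from the centre along z.
- waisted: The waisted test bar itself; same point and axes as its centre.
- waisted_low (a point): Middle of the waisted bar's end face that is lower at the start, 47.5 mm from its centre.
- waisted_top (a point): Middle of the waisted bar's end face that is upper at the start, 47.5 mm from its centre.
- straight_center (a point): Centre of the straight steel bar in the other pocket, 95 x 22 x 8 mm with no waist, axes as for the waisted bar. To be left alone.
- mat_middle (a point): Middle of the top of the black rubber mat that lies fixed on the bench, 270 x 270 x 3 mm; top 3 mm above the bench. The lid's centre is to lie near this point (within 70 mm), any yaw.
- brown_bottle: Bystander: brown bottle, 84 mm across, 170 mm high, origin at the centre of its underside.
- white_jar: Bystander: white jar, 60 mm across, 85 mm high, origin under its centre.
- tape: Bystander: roll of tape lying flat, 96 mm across, 24 mm high, origin under its centre.
- driver: Bystander: screwdriver lying on the bench.
- meter: Bystander: grey hand-held multimeter lying flat, 150 (x) x 78 x 42 mm, origin under its centre.
- caliper: Bystander: caliper lying flat, 190 mm long (x), 12 mm high, origin under its beam's centre.
- jaw_block: Bystander: dark steel jaw block, 50 x 60 x 42 mm, origin under its centre.

How it is judged:
By the outcome, as a careful person would: the job done as asked, in the order asked, and still so for the second after the job is handed in, while the arm keeps its last pose, push and grip.
It also fails if it takes over 64 s, if anything falls off the work surface, if the arm or the gripper's body presses on something with over 40 N, if the wrist force passes 120 N, or if a joint passes its speed limit or range.

### The arm

A 6-joint arm with a two-finger parallel gripper is mounted at the origin on the work surface. World frame = base frame: x ahead of the robot, y to its left, z up, the work surface at z = 0. Lengths are in m, angles in degrees, forces in N, time in s.
With the tool pointing down it reaches from about 0.25 to 0.725 m from the base axis. Payload 9.7 kg.
Tool frame: the origin (TCP) lies between the finger pads; the fingertips stand 11 mm ahead of it and the grasp point (between the pads) lies 8 mm behind it; z points along the fingers, x is the direction in which the jaws open and shut, and the axes are right-handed (so a half turn about z gives the same grasp; the last joint's range is limited). The gripper opens to 85 mm and grips with 20 to 120 N. Pads are 22 mm wide; open, the fingers measure 114 mm over their backs; the gripper's body (76 mm by 85 mm) begins 54 mm behind the grasp point. The pads swing forward as they close: fully open they stand 13 mm farther back than shut.
Start: joints at [68.583, 4.979, 10.078, 95.1, 0, 90], TCP at [0.201, 0.512, 0.242] pointing down, gripper open.
Joint ranges: [-179.16, 179.16], [-48.56, 103.87], [-65.8, 70.77], [-126.05, 130.52], [-82.76, 87.17], [-180, 180]. Speed limits (degrees/s): [127.2, 127.2, 147.25, 180, 180, 180].

### API

Orientations are given as [roll, pitch, yaw] about the fixed x, y, z axes, in that order (R = Rz(yaw) Ry(pitch) Rx(roll)).
In Python, from workcell import get_obs, camera, job_done, spotter gives the robot as it stands.
- The arm moves only by the tool play_rows, never from a script. Its argument "rows" is a list of rows, each a list of 3 entries, a list of its own where there are three numbers: the closure, from 0 (fully open) to 1 (shut), then the shift along the tool's x, y, z in cm, then the turn, a rotation vector about the tool's x, y, z in degrees. In form: [[claw, [x, y, z], [wx, wy, wz]], ...]. A call has 1 to 12 rows; each row shifts and turns the pose as measured when the row begins, along the tool's axes as they then stand; what a row does not reach is not made up. A row lasts 1/10 s, in which the tool goes at most 50 mm and 8.59 degrees, less where a joint would pass 70% of its speed; a pose out of reach is approached as far as the arm can. A call is refused whole if a number of a shift passes 5 or a number of a turn 8.59, either way. A call with a gripper value outside its range is refused whole. The fingers move at their own pace and stop on an object; "newtons" is the grip in N (left out, the last holds). Time passes only in rows, so rows that do not move let the fingers close. It gives the time, the measured TCP pose, the force and the opening at its end, in the units of the state.
- get_obs(): the state, without advancing time (a new reading comes with each control period).
- camera(name): name is "scene" or "top" or "wrist"; returns a dict with "img" (400x640x3 uint8, red, green, blue), "intrinsics" (3x3 intrinsics, pixels), "xyz" and "orientation" of the camera in the world. Camera axes: x right, y down, z forward; pixel columns grow to the right and rows downward; lengths in m; the calibration is good to about 2 mm. The wrist camera is an equidistant fisheye: a pixel r from the principal point sees the ray r / f radians off the axis. A picture is of the moment at which its call begins. There is no depth.
- job_done(): hands the job in, once; it reports no verdict.
Trained networks look in a picture, given as the dict that the camera call returned (one of the last four; its "shot" number tells which), for a name from the list of things; names that differ only in an ending like _2 or _b are one class to them, and where a whole thing is asked for, a point or a joint stands for the part that bears it (a point fixed in the world has none). Each returns a list of dicts, best first, with "confidence" (0 to 1); they miss things now and then, are a little off and sometimes report something else, mostly with a low value. They report only what shows in the picture. A call takes as long as a camera call.
- spotter.spot_in(picture, thing): "point" ([x, y, z] in m, in world coordinates, good to about 4 mm: the middle of the surface that is visible of it).
- spotter.trace(picture, thing): "pixels" (400x640 bool, what is visible of it).
The state is a dict: "time": time; "q": joint angles; "qd": joint speeds; "joint_efforts": joint torques, N m; "ee_pos": TCP position; "tcp_rot": TCP orientation; "wrist_force": force on the tool from outside, world axes, zero at the start; "torque": the same for the moment, N m; "opening": finger opening in m.
Only numpy, scipy, OpenCV 4.12 (cv2) and the standard library are available. Lean on these libraries where they do the work, as an engineer would, in place of code of your own. Each camera call takes 0.05 s, during which the arm holds its last target.

## Working session

There is one attempt and no reset: what is moved stays moved. The work goes in short steps, Python scripts to look and compute and a tool call to move; the robot and the scene stay as the last step left them, time stands still between calls to the robot, and variables do not carry over. Pictures are saved under pics/ and viewed, and the job is handed in when it is done.

Besides the shell and the picture viewer there is one more tool, called by a JSON object that holds its "name" and its "arguments". play_rows: Moves the arm, as the interface text tells. Its arguments: {"type":"object","properties":{"rows":{"type":"array","items":{"type":"array"}},"newtons":{"type":"number"}},"required":["rows"]}

```bash
ls; mkdir -p pics; cat > h.py <<'E'
import numpy as np, cv2
from scipy.spatial.transform import Rotation as R
from workcell import get_obs, camera, job_done, spotter
def save(c,n): cv2.imwrite('pics/'+n,cv2.cvtColor(c['img'],cv2.COLOR_RGB2BGR))
def tcp():
    o=get_obs(); return np.array(o['ee_pos']), R.from_euler('xyz',o['tcp_rot'],degrees=True), o
E
python3 - <<'E'
from h import *
o=get_obs(); print(o)
for n in ['scene','top']:
    c=camera(n); save(c,n+'0.png'); print(n,c['xyz'],c['orientation'],c['intrinsics'])
    for t in ['tub','lid','lid_grip','lid_far_edge','mat_middle','tub_rim_far','brown_bottle','white_jar','tape','driver','meter','caliper','jaw_block']:
        print(t,[(np.round(d['point'],3),round(d['confidence'],2)) for d in spotter.spot_in(c,t)][:2])
E
```

```text
pics
{'time': 0.0, 'q': array([6.85827938e+01, 5.01220931e+00, 1.00328562e+01, 9.50991088e+01,
       1.73412276e-03, 8.99997539e+01]), 'qd': array([ 0.01278005,  0.04678276,  0.08812056,  0.03867906, -0.07089548,
        0.02830855]), 'joint_efforts': array([-3.71671291e-06, -5.20390391e+01,  4.64807189e+01,  1.62577943e-02,
       -1.62533922e-05, -2.90986111e-05]), 'ee_pos': array([0.2007482 , 0.51181926, 0.2415581 ]), 'tcp_rot': array([-1.79998266e+02,  7.84618920e-02,  6.85830399e+01]), 'wrist_force': array([ 1.04371169,  0.03579804, -0.71256715]), 'torque': array([-0.0244769 ,  0.04582358,  0.01133622]), 'opening': 0.08560374067100454}
scene [1.48525267 0.09216587 0.95936609] [-1.33029076e+02  8.00965771e-02  9.50201607e+01] [[427.00234494   0.         319.91628729]
 [  0.         427.00234494 204.45019407]
 [  0.           0.           1.        ]]
tub [(array([0.6  , 0.198, 0.04 ]), 0.74), (array([0.525, 0.227, 0.094]), 0.59)]
lid [(array([0.523, 0.23 , 0.092]), 0.89)]
lid_grip [(array([0.524, 0.226, 0.094]), 0.6)]
lid_far_edge [(array([0.526, 0.231, 0.093]), 0.97), (array([ 
[... 927 characters left out ...]

lid [(array([0.516, 0.225, 0.098]), 0.6)]
lid_grip [(array([0.522, 0.229, 0.094]), 0.88)]
lid_far_edge [(array([0.521, 0.221, 0.094]), 0.91)]
mat_middle [(array([ 0.559, -0.192,  0.003]), 0.66)]
tub_rim_far [(array([0.482, 0.143, 0.039]), 0.72)]
brown_bottle [(array([ 0.764, -0.022,  0.117]), 0.94), (array([0.488, 0.14 , 0.039]), 0.49)]
white_jar [(array([ 0.754, -0.199,  0.083]), 0.81), (array([0.489, 0.14 , 0.037]), 0.31)]
tape [(array([0.44, 0.44, 0.02]), 0.74)]
driver [(array([0.652, 0.448, 0.02 ]), 0.81)]
meter [(array([ 0.57 , -0.483,  0.032]), 0.72)]
caliper [(array([0.322, 0.119, 0.004]), 0.71)]
jaw_block [(array([0.77 , 0.115, 0.034]), 0.7), (array([ 0.571, -0.482,  0.034]), 0.67)]
```

View pics/scene0.png

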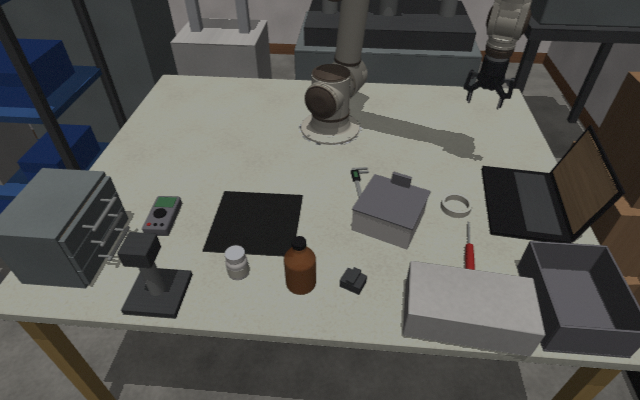

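View pics/top0.png

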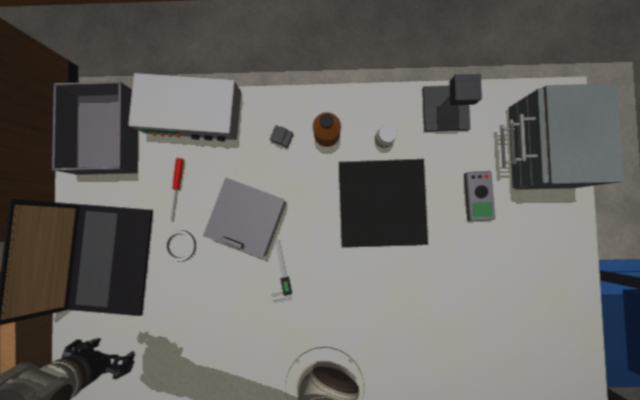

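The scene shows the closed tub at about (390,210), with its grip at (401,180). The mat is at (255,222) and the bystanders are spread around. In the top view the lid is at (245,217), yawed, with the grip at (233,242). I'll fit its pose next.

```bash
cat >> h.py <<'E'
def proj(c,P):
    Rc=R.from_euler('xyz',c['orientation'],degrees=True)
    p=Rc.inv().apply(np.atleast_2d(P)-c['xyz']); K=c['intrinsics']
    return np.c_[K[0,0]*p[:,0]/p[:,2]+K[0,2],K[1,1]*p[:,1]/p[:,2]+K[1,2]]
def unproj(c,uv,z):
    Rc=R.from_euler('xyz',c['orientation'],degrees=True); uv=np.atleast_2d(uv).astype(float);K=c['intrinsics']
    d=Rc.apply(np.c_[(uv[:,0]-K[0,2])/K[0,0],(uv[:,1]-K[1,2])/K[1,1],np.ones(len(uv))])
    return c['xyz']+d*((z-c['xyz'][2])/d[:,2])[:,None]
E
python3 - <<'E'
from h import *
for n in ['top','scene']:
    c=camera(n)
    for t in ['lid','mat_middle','lid_grip']:
        r=spotter.trace(c,t)
        for d in r[:2]:
            m=d['pixels'].astype(np.uint8); print(n,t,d['confidence'],m.sum())
            if m.sum()<50: continue
            cn=max(cv2.findContours(m,0,2)[0],key=cv2.contourArea)
            if n=='top':
                b=cv2.minAreaRect(cn); z=.094 if t!='mat_middle' else .003
                w=unproj(c,cv2.boxPoints(b),z); print(np.round(w[:,:2],4).tolist(), np.round(w.mean(0),4)); e=w-np.roll(w,1,0); print(np.round(np.degrees(np.arctan2(e[:,1],e[:,0])),1),np.round(np.linalg.norm(e,axis=1),4))
    img=cv2.cvtColor(c['img'],cv2.COLOR_RGB2BGR)
    cr=img[160:280,190:300] if n=='top' else img[160:255,340:445]
    cv2.imwrite(f'pics/{n}_crop.png',cv2.resize(cr,None,fx=6,fy=6,interpolation=cv2.INTER_CUBIC)[:600])
E
```

```text
top lid 0.94 3922
[[0.4666, 0.3447], [0.6379, 0.279], [0.5683, 0.1042], [0.3987, 0.1708]] [0.5179 0.2247 0.094 ]
[  68.7  -21.  -111.7  158.5] [0.1867 0.1834 0.1882 0.1822]
top mat_middle 0.69 7560
[[0.6934, -0.0533], [0.6957, -0.3293], [0.4209, -0.328], [0.4173, -0.0557]] [ 0.5568 -0.1916  0.003 ]
[  0.5 -89.5 179.7  90.8] [0.2761 0.276  0.2748 0.2723]
top mat_middle 0.58 452
[[0.256, 0.1609], [0.447, 0.1441], [0.4413, 0.0823], [0.2506, 0.0997]] [0.3487 0.1217 0.003 ]
[ 85.   -5.  -95.3 174.8] [0.0614 0.1917 0.062  0.1914]
top lid_grip 0.64 3971
[[0.4674, 0.344], [0.6384, 0.2784], [0.5688, 0.1036], [0.3995, 0.1701]] [0.5185 0.224  0.094 ]
[  68.7  -21.  -111.7  158.5] [0.1867 0.1831 0.1882 0.1818]
top lid_grip 0.43 419
[[0.2842, 0.1432], [0.4509, 0.1316], [0.4471, 0.0801], [0.2806, 0.092]] [0.3657 0.1117 0.094 ]
[ 86.   -4.  -94.2 175.9] [0.0513 0.1671 0.0517 0.1669]
scene lid 0.65 2731
scene mat_middle 0.69 4913
scene mat_middle 0.23 1037
scene lid_grip 0.86 2808
scene lid_grip 0.56 1418
```

```bash
python3 - <<'E'
from h import *
from scipy.optimize import minimize
L=[(-91,-93,11),(91,-93,11),(91,93,11),(-91,93,11)]
F=[(x,y,z) for x in(-88,-76-0,) for y in(-30,30) for z in(11,51)]
F=[(-75+sx*6,y,z) for sx in(-1,1) for y in(-30,30) for z in(11,51)]
P=np.array([(x,y,5) for x,y,_ in L]+L+F)/1000
def W(p,P=P):return R.from_euler('z',p[2],degrees=True).apply(P)+[p[0],p[1],.083]
cs={};ms={}
for n in['top','scene']:
    c=camera(n);cs[n]=c;ms[n]=spotter.trace(c,'lid')[0]['pixels'].astype(bool)
def sil(c,p):
    u=proj(c,W(p));s=8
    m=np.zeros((400*4,640*4),np.uint8)
    for idx in(range(8),range(8,16)):
        h=cv2.convexHull(((u[list(idx)]+.5)*4).astype(np.float32)).round().astype(np.int32);cv2.fillConvexPoly(m,h,255)
    return cv2.resize(m,(640,400),interpolation=cv2.INTER_AREA)/255.
def cost(p,ns): return sum(np.abs(sil(cs[n],p)-ms[n]).sum()/ms[n].sum() for n in ns)
for ns in(['top'],['scene'],['top','scene']):
    r=minimize(cost,[.518,.225,-21.3],args=(ns,),method='Nelder-Mead',options=dict(initial_simplex=[[.518,.225,-21.3],[.524,.225,-21.3],[.518,.231,-21.3],[.518,.225,-18]]))
    print(ns,np.round(r.x,4),r.fun)
p=r.x
for n in cs:
    img=cv2.cvtColor(cs[n]['img'],cv2.COLOR_RGB2BGR);x0,y0=(190,160) if n=='top' else (340,165)
    img=cv2.resize(img[y0:y0+100,x0:x0+110],None,fx=6,fy=6,interpolation=cv2.INTER_CUBIC)
    for u in proj(cs[n],W(p)): cv2.circle(img,tuple(int(v) for v in (u+.5-[x0,y0])*6),4,(0,0,255),1)
    cv2.imwrite(f'pics/fit_{n}.png',img)
E
```

```text
['top'] [  0.5185   0.2241 -21.2379] 0.028710382350452233
['scene'] [  0.5203   0.222  -21.7593] 0.02712174161731573
['top', 'scene'] [  0.5189   0.2232 -21.5236] 0.06329647852966988
```

```bash
python3 -c "
import cv2,numpy as np
a=cv2.imread('pics/fit_top.png');b=cv2.imread('pics/fit_scene.png')
cv2.imwrite('pics/fit.png',cv2.resize(np.hstack([a,b]),(800,364)))"
```

```text
(no output)
```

View pics/fit.png

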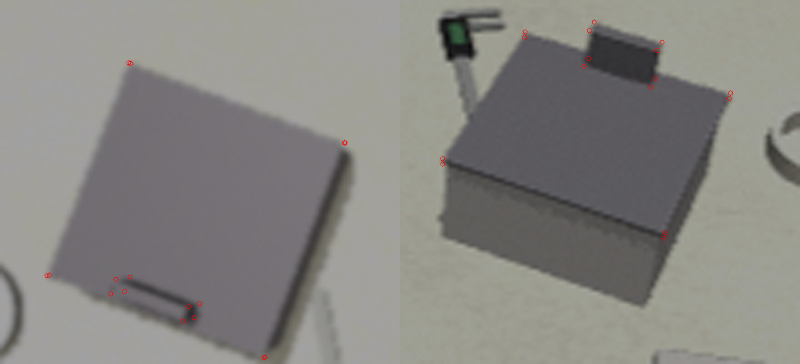

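```bash
cat >> h.py <<'E'
C=np.array([.519,.223,0]); YAW=-21.5
RT=R.from_euler('z',YAW,degrees=True)
def tub(p): return C+RT.apply(np.array(p)/1000.)      # tub mm -> world
DOWN=R.from_matrix(np.array([[1,0,0],[0,-1,0],[0,0,-1.]])) # tool x=tub x, z down (tub frame)
def plan(pt,Rt,n,claw,pn=True):
    """rows straight from present pose to target"""
    p,r,o=tcp(); rv=(r.inv()*Rt).as_rotvec(); rows=[]
    cp,cr=p,r
    for i in range(n):
        npz=p+(pt-p)*(i+1)/n; nr=r*R.from_rotvec(rv*(i+1)/n)
        s=cr.inv().apply(npz-cp)*100; w=np.degrees((cr.inv()*nr).as_rotvec())
        rows.append([claw,[round(float(x),2)+0. for x in s],[round(float(x),1)+0. for x in w]]); cp,cr=npz,nr
    print('rot',np.round(np.degrees(rv),1),'dist',np.round(pt-p,4)); print(str(rows).replace(' ',''))
def grasp2tcp(g,Rt): return g+Rt.apply([0,0,.008])
def status():
    p,r,o=tcp(); print('t',round(o['time'],2),'p',np.round(p,4),'rot',np.round(o['tcp_rot'],2),'F',np.round(o['wrist_force'],1),'T',np.round(o['torque'],2),'open',round(o['opening'],4),'q',np.round(o['q'],1))
    # tool in tub frame
    m=(RT.inv()*r).as_matrix(); print('tub frame pos',np.round(RT.inv().apply(p-C)*1000,1),'x',np.round(m[:,0],3),'z',np.round(m[:,2],3))
E
python3 - <<'E'
from h import *
Rt=RT*DOWN
plan(tub([-75,0,195]),Rt,11,0)
E
```

```text
rot [-0.   0.  90.1] dist [ 0.2484 -0.2615 -0.0473]
[[0,[-1.39,2.97,0.43],[0.0,0.0,8.2]],[0,[-0.95,3.14,0.43],[0.0,0.0,8.2]],[0,[-0.49,3.24,0.43],[0.0,0.0,8.2]],[0,[-0.03,3.28,0.43],[0.0,0.0,8.2]],[0,[0.44,3.25,0.43],[0.0,0.0,8.2]],[0,[0.9,3.15,0.43],[0.0,0.0,8.2]],[0,[1.34,2.99,0.43],[0.0,0.0,8.2]],[0,[1.75,2.77,0.43],[0.0,0.0,8.2]],[0,[2.13,2.49,0.43],[0.0,0.0,8.2]],[0,[2.46,2.17,0.43],[0.0,0.0,8.2]],[0,[2.74,1.79,0.43],[0.0,0.0,8.2]]]
```

{"name": "play_rows", "arguments": {"rows": [[0,[-1.4,3.0,0.4],[0,0,8.2]],[0,[-0.9,3.1,0.4],[0,0,8.2]],[0,[-0.5,3.2,0.4],[0,0,8.2]],[0,[0,3.3,0.4],[0,0,8.2]],[0,[0.4,3.2,0.4],[0,0,8.2]],[0,[0.9,3.1,0.4],[0,0,8.2]],[0,[1.3,3.0,0.4],[0,0,8.2]],[0,[1.7,2.8,0.4],[0,0,8.2]],[0,[2.1,2.5,0.4],[0,0,8.2]],[0,[2.5,2.2,0.4],[0,0,8.2]],[0,[2.7,1.8,0.4],[0,0,8.2]],[0,[0,0,0],[0,0,0]]], "newtons": 50}}

```text
time: 3.2
ee_pos: [0.4488, 0.2352, 0.1961]
tcp_rot: [-179.9, -0.0, -25.2]
wrist_force: [-0.1, 0.1, 0.1]
opening: 0.0852
```

```bash
python3 - <<'E'
from h import *
status()
Rt=RT*DOWN
plan(tub([-75,0,195]),Rt,3,0)
c=camera('wrist'); save(c,'w1.png'); print(c['xyz'],c['orientation'],c['intrinsics'][0])
E
```

```text
t 3.2 p [0.4488 0.2352 0.1961] rot [-1.7989e+02 -4.0000e-02 -2.5210e+01] F [-0.1  0.1  0.1] T [ 0.02 -0.01  0.04] open 0.0852 q [ 27.6  -1.8  -1.9  89.7   0.  142.8]
tub frame pos [-69.8 -14.4 196.1] x [ 0.998 -0.065  0.001] z [ 0.001  0.002 -1.   ]
rot [-0.1 -0.  -3.7] dist [ 0.0004  0.0153 -0.0011]
[[0,[-0.2,-0.47,0.04],[0.0,0.0,-1.2]],[0,[-0.19,-0.47,0.04],[0.0,0.0,-1.2]],[0,[-0.18,-0.48,0.04],[0.0,0.0,-1.2]]]
[0.47944387 0.29986914 0.32902861] [ 1.63481675e+02 -7.03286633e-02 -2.51852423e+01] [309.70691629   0.         323.60671288]
```

{"name": "play_rows", "arguments": {"rows": [[0,[-0.3,-0.7,0],[0,0,-1.9]],[0,[-0.3,-0.7,0],[0,0,-1.8]],[0,[0,0,0],[0,0,0]]]}}

```text
time: 3.55
ee_pos: [0.4474, 0.2541, 0.197]
tcp_rot: [-179.8, -0.0, -20.6]
wrist_force: [0.6, -1.3, -0.0]
opening: 0.0856
```

```bash
python3 - <<'E'
from h import *
status()
Rt=RT*DOWN
plan(grasp2tcp(tub([-75,0,118]),Rt),Rt,4,0)
c=camera('wrist'); save(c,'w1.png')
# project expected fin top corners
P=np.array([tub([-75+a*6,b*30,134]) for a,b in((-1,-1),(1,-1),(1,1),(-1,1))])
Rc=R.from_euler('xyz',c['orientation'],degrees=True); q=Rc.inv().apply(P-c['xyz']); K=c['intrinsics']
th=np.arctan2(np.hypot(q[:,0],q[:,1]),q[:,2]); ph=np.arctan2(q[:,1],q[:,0])
u=np.c_[K[0,2]+K[0,0]*th*np.cos(ph),K[1,2]+K[1,1]*th*np.sin(ph)]; print(u)
im=cv2.imread('pics/w1.png')
for a in u: cv2.circle(im,(int(a[0]),int(a[1])),3,(0,0,255),1)
cv2.imwrite('pics/w1b.png',im)
E
```

```text
t 3.55 p [0.4474 0.2541 0.197 ] rot [-1.7981e+02 -2.0000e-02 -2.0640e+01] F [ 0.6 -1.3 -0. ] T [ 0.02 -0.03  0.03] open 0.0856 q [ 2.950e+01 -7.000e-01 -8.000e-01  8.970e+01  1.000e-01  1.402e+02]
tub frame pos [-78.    2.7 197. ] x [1.    0.015 0.   ] z [ 0.     0.003 -1.   ]
rot [-0.2 -0.   0.9] dist [ 0.0018 -0.0036 -0.087 ]
[[0,[0.07,0.08,2.17],[0.0,0.0,0.2]],[0,[0.07,0.07,2.17],[0.0,0.0,0.2]],[0,[0.07,0.07,2.17],[0.0,0.0,0.2]],[0,[0.07,0.07,2.17],[0.0,0.0,0.2]]]
[[318.19196758 264.24631792]
 [335.04385537 264.44390155]
 [337.5817466  181.85078828]
 [319.08174479 181.56549458]]
```

View pics/w1b.png

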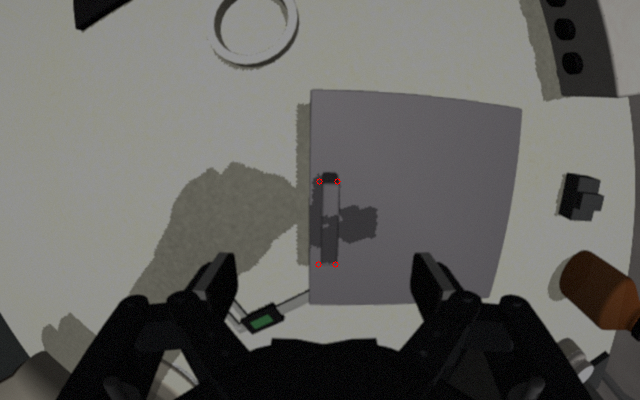

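The fin, at about (331,225), sits 2–3 px right of the prediction, so I'll shift 1.5 mm and descend.

{"name": "play_rows", "arguments": {"rows": [[0,[0.3,0.25,2.0],[0,0,0.5]],[0,[0.1,0.0,2.2],[0,0,0.3]],[0,[0,0,2.2],[0,0,0]],[0,[0,0,1.5],[0,0,0]],[0,[0,0,0],[0,0,0]],[0,[0,0,0],[0,0,0]]]}}

```text
time: 4.2
ee_pos: [0.4487, 0.2544, 0.1171]
tcp_rot: [-179.7, -0.1, -21.0]
wrist_force: [-0.7, 0.3, -0.1]
opening: 0.0857
```

```bash
python3 - <<'E'
from h import *
status()
Rt=RT*DOWN
plan(grasp2tcp(tub([-73.5,0,118]),Rt),Rt,2,0)
E
```

```text
t 4.2 p [0.4487 0.2544 0.1171] rot [-1.7971e+02 -1.2000e-01 -2.0970e+01] F [-0.7  0.3 -0.1] T [-0.01  0.    0.  ] open 0.0857 q [ 2.950e+01 -6.000e-01 -9.500e+00  8.080e+01  1.000e-01  1.405e+02]
tub frame pos [-76.9   3.4 117.1] x [1.    0.009 0.002] z [ 0.002  0.005 -1.   ]
rot [-0.3 -0.1  0.5] dist [ 0.002  -0.0044 -0.0071]
[[0,[0.17,0.17,0.36],[-0.1,-0.1,0.3]],[0,[0.17,0.17,0.36],[-0.1,-0.1,0.3]]]
```

{"name": "play_rows", "arguments": {"rows": [[0,[0.3,0.3,0.5],[-0.3,-0.1,0.5]],[0,[0.15,0.15,0.3],[0,0,0]],[0,[0,0,0],[0,0,0]],[0,[0,0,0],[0,0,0]]]}}

```text
time: 4.6
ee_pos: [0.4523, 0.249, 0.1112]
tcp_rot: [-179.9, -0.1, -21.5]
wrist_force: [0.1, 0.4, 0.5]
opening: 0.0854
```

```bash
python3 - <<'E'
from h import *
status()
E
```

```text
t 4.6 p [0.4523 0.249  0.1112] rot [-1.7988e+02 -1.4000e-01 -2.1460e+01] F [0.1 0.4 0.5] T [0.05 0.01 0.03] open 0.0854 q [ 28.8  -0.3  -9.9  80.3  -0.  140.3]
tub frame pos [-71.5  -0.3 111.2] x [1.    0.001 0.002] z [ 0.002  0.002 -1.   ]
```

{"name": "play_rows", "arguments": {"rows": [[0.4,[-0.2,0,0.1],[0,0,0]],[0.8,[0,0,0],[0,0,0]],[1,[0,0,0],[0,0,0]],[1,[0,0,0],[0,0,0]],[1,[0,0,0],[0,0,0]],[1,[0,0,0],[0,0,0]]], "newtons": 60}}

```text
time: 5.2
ee_pos: [0.4505, 0.25, 0.111]
tcp_rot: [-179.8, -0.2, -21.5]
wrist_force: [-0.0, -0.2, 1.5]
opening: 0.0111
```

```bash
python3 - <<'E'
from h import *
status()
E
```

```text
t 5.2 p [0.4505 0.25   0.111 ] rot [-1.7982e+02 -1.7000e-01 -2.1470e+01] F [-0.  -0.2  1.5] T [-0.06  0.22  0.01] open 0.0111 q [ 29.   -0.6 -10.1  80.2  -0.  140.5]
tub frame pos [-73.6  -0.  111. ] x [1.    0.001 0.003] z [ 0.003  0.003 -1.   ]
```

{"name": "play_rows", "arguments": {"rows": [[1,[0.12,0,-0.71],[0,-2.5,0]],[1,[0.12,0,-0.71],[0,-2.5,0]],[1,[0.12,0,-0.71],[0,-2.5,0]],[1,[0,0,0],[0,0,0]]]}}

```text
time: 5.6
ee_pos: [0.4545, 0.2482, 0.1322]
tcp_rot: [-179.8, 7.6, -21.4]
wrist_force: [-0.6, 0.9, -2.0]
opening: 0.0114
```

```bash
cat >> h.py <<'E'
def piv(ref=(-73.6,111.0),p0=(89.4,88.0)):
    p,r,o=tcp(); m=(RT.inv()*r).as_matrix(); th=np.degrees(np.arctan2(-m[0,2],-m[2,2]))
    t=RT.inv().apply(p-C)*1000; a=np.radians(-th)
    # rotation +y by th' where tool z goes to -x : th'=...
    ang=np.degrees(np.arctan2(-m[0,2],-m[2,2])); a=np.radians(ang)
    d=np.array(p0)-ref; e=np.array([d[0]*np.cos(a)+d[1]*np.sin(a), -d[0]*np.sin(a)+d[1]*np.cos(a)])
    print('tip',round(ang,2),'far edge now x,z',np.round([t[0]+e[0],t[2]+e[1]],1),'y',round(t[1],1))
E
python3 - <<'E'
from h import *
status();piv()
E
```

```text
t 5.6 p [0.4545 0.2482 0.1322] rot [-179.85    7.57  -21.41] F [-0.6  0.9 -2. ] T [ 0.01 -0.2  -0.02] open 0.0114 q [ 25.7   4.8  -2.7  87.7   5.6 136.8]
tub frame pos [-69.2  -0.2 132.2] x [ 0.991  0.002 -0.132] z [-0.132  0.002 -0.991]
tip 7.57 far edge now x,z [89.3 88. ] y -0.2
```

{"name": "play_rows", "arguments": {"rows": [[1,[0.12,0,-0.71],[0,-2.5,0]],[1,[0.12,0,-0.71],[0,-2.5,0]],[1,[0.12,0,-0.71],[0,-2.5,0]],[1,[0.12,0,-0.71],[0,-2.5,0]],[1,[0.12,0,-0.71],[0,-2.5,0]],[1,[0.12,0,-0.71],[0,-2.5,0]],[1,[0,0,0],[0,0,0]]]}}

```text
time: 6.3
ee_pos: [0.4706, 0.2417, 0.1708]
tcp_rot: [-180.0, 22.6, -21.3]
wrist_force: [0.0, 0.7, 1.2]
opening: 0.011
```

```bash
python3 - <<'E'
from h import *
status();piv()
c=camera('scene'); save(c,'tip.png')
im=cv2.imread('pics/tip.png')[100:270,300:500]; cv2.imwrite('pics/tipc.png',cv2.resize(im,None,fx=3.5,fy=3.5))
E
```

```text
t 6.3 p [0.4706 0.2417 0.1708] rot [-179.97   22.59  -21.34] F [0.  0.7 1.2] T [-0.16 -0.52  0.04] open 0.011 q [ 19.7  17.6  13.7 103.5  14.6 128.8]
tub frame pos [-51.9  -0.3 170.8] x [ 0.923  0.003 -0.384] z [-0.384 -0.001 -0.923]
tip 22.59 far edge now x,z [89.8 87. ] y -0.3
```

View pics/tipc.png

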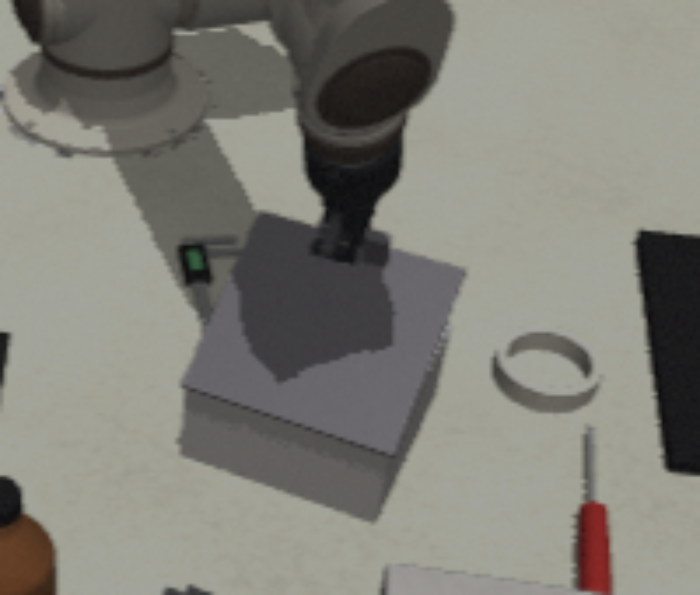

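The lid slants about 22° with its far edge on the rim at (290,425)–(395,457) in the crop. Next I lift it straight up.

{"name": "play_rows", "arguments": {"rows": [[1,[-0.4,0,-0.9],[0,0,0]],[1,[-0.8,0,-1.8],[0,0,0]],[1,[-1.1,0,-2.8],[0,0,0]],[1,[-1.1,0,-2.8],[0,0,0]],[1,[-1.1,0,-2.8],[0,0,0]],[1,[-0.4,0,-0.9],[0,0,0]],[1,[0,0,0],[0,0,0]]]}}

```text
time: 7.05
ee_pos: [0.4662, 0.2428, 0.3046]
tcp_rot: [179.8, 22.2, -21.2]
wrist_force: [-0.9, -0.8, -3.3]
opening: 0.0115
```

```bash
python3 - <<'E'
from h import *
status();piv()
Rt=RT*DOWN
M=np.array([.557,-.192,0]); pt=M+RT.apply([-.0736-.0014*0,0,0])+[0,0,.16]
plan(pt,Rt,18,1)
E
```

```text
t 7.05 p [0.4662 0.2428 0.3046] rot [179.79  22.18 -21.19] F [-0.9 -0.8 -3.3] T [-0.14 -0.36  0.01] open 0.0115 q [ 20.1  19.7  31.4 118.9  14.3 129.1]
tub frame pos [-56.4  -0.9 304.6] x [ 0.926  0.005 -0.377] z [-0.377 -0.006 -0.926]
tip 22.17 far edge now x,z [ 85.9 221.8] y -0.9
rot [ 0.3 22.2  0.3] dist [ 0.0223 -0.4078 -0.1446]
[[1,[1.17,2.07,0.4],[0.0,1.2,0.0]],[1,[1.16,2.07,0.42],[0.0,1.2,0.0]],[1,[1.15,2.07,0.45],[0.0,1.2,0.0]],[1,[1.14,2.07,0.47],[0.0,1.2,0.0]],[1,[1.13,2.07,0.5],[0.0,1.2,0.0]],[1,[1.12,2.06,0.52],[0.0,1.2,0.0]],[1,[1.11,2.06,0.54],[0.0,1.2,0.0]],[1,[1.1,2.06,0.57],[0.0,1.2,0.0]],[1,[1.09,2.06,0.59],[0.0,1.2,0.0]],[1,[1.08,2.06,0.61],[0.0,1.2,0.0]],[1,[1.06,2.06,0.63],[0.0,1.2,0.0]],[1,[1.05,2.06,0.66],[0.0,1.2,0.0]],[1,[1.04,2.06,0.68],[0.0,1.2,0.0]],[1,[1.02,2.06,0.7],[0.0,1.2,0.0]],[1,[1.01,2.06,0.72],[0.0,1.2,0.0]],[1,[0.99,2.06,0.74],[0.0,1.2,0.0]],[1,[0.98,2.06,0.76],[0.0,1.2,0.0]],[1,[0.96,2.06,0.78],[0.0,1.2,0.0]]]
```

{"name": "play_rows", "arguments": {"rows": [[1,[0.6,1.0,0.2],[0,0.6,0]],[1,[1.2,2.1,0.4],[0,1.2,0]],[1,[1.2,2.1,0.4],[0,1.2,0]],[1,[1.1,2.1,0.5],[0,1.2,0]],[1,[1.1,2.1,0.5],[0,1.2,0]],[1,[1.1,2.1,0.5],[0,1.2,0]],[1,[1.1,2.1,0.5],[0,1.2,0]],[1,[1.1,2.1,0.6],[0,1.2,0]],[1,[1.1,2.1,0.6],[0,1.2,0]],[1,[1.1,2.1,0.6],[0,1.2,0]],[1,[1.1,2.1,0.6],[0,1.2,0]],[1,[1.0,2.1,0.7],[0,1.2,0]]]}}

```text
time: 8.25
ee_pos: [0.4705, -0.0367, 0.1863]
tcp_rot: [178.8, 8.6, -21.1]
wrist_force: [0.7, 0.2, -2.6]
opening: 0.0111
```

```bash
python3 - <<'E'
from h import *
status()
Rt=RT*DOWN
M=np.array([.557,-.192,0]); pt=M+RT.apply([-.0736-.0014*0,0,0])+[0,0,.12]
plan(pt,Rt,9,1)
E
```

```text
t 8.25 p [ 0.4705 -0.0367  0.1863] rot [178.81   8.64 -21.09] F [ 0.7  0.2 -2.6] T [ 0.06 -0.07  0.  ] open 0.0111 q [ -5.2   2.    0.3  96.8   1.2 105.8]
tub frame pos [  50.  -259.4  186.3] x [ 0.989  0.007 -0.15 ] z [-0.15  -0.022 -0.988]
rot [1.2 8.6 0.5] dist [ 0.018  -0.1284 -0.0663]
[[1,[0.8,1.25,0.65],[0.1,1.0,0.1]],[1,[0.79,1.25,0.66],[0.1,1.0,0.1]],[1,[0.78,1.25,0.67],[0.1,1.0,0.1]],[1,[0.77,1.25,0.68],[0.1,1.0,0.1]],[1,[0.76,1.25,0.69],[0.1,1.0,0.1]],[1,[0.75,1.25,0.7],[0.1,1.0,0.1]],[1,[0.74,1.25,0.71],[0.1,1.0,0.1]],[1,[0.73,1.25,0.72],[0.1,1.0,0.1]],[1,[0.72,1.25,0.73],[0.1,1.0,0.1]]]
```

{"name": "play_rows", "arguments": {"rows": [[1,[0.8,1.3,0.6],[0.1,1,0.1]],[1,[0.8,1.3,0.6],[0.1,1,0.1]],[1,[0.8,1.3,0.7],[0.1,1,0.1]],[1,[0.8,1.2,0.7],[0.1,1,0.1]],[1,[0.8,1.2,0.7],[0.1,1,0.1]],[1,[0.7,1.2,0.7],[0.1,1,0]],[1,[0.7,1.2,0.7],[0.1,1,0]],[1,[0.7,1.2,0.7],[0.1,1,0]],[1,[0,0,0],[0.1,0.6,0]],[1,[0,0,0],[0,0,0]]]}}

```text
time: 9.25
ee_pos: [0.469, -0.16, 0.1033]
tcp_rot: [179.0, 0.9, -21.9]
wrist_force: [0.8, -0.1, -2.1]
opening: 0.0111
```

```bash
python3 - <<'E'
from h import *
status()
Rt=RT*DOWN
M=np.array([.557,-.192,0]); pt=M+RT.apply([-.0736-.0014*0,0,0])+[0,0,.036]
plan(pt,Rt,5,1)
E
```

```text
t 9.25 p [ 0.469  -0.16    0.1033] rot [179.04   0.94 -21.94] F [ 0.8 -0.1 -2.1] T [ 0.09  0.15 -0.03] open 0.0111 q [-18.3  -1.9 -12.3  80.6  -0.9  93.6]
tub frame pos [  93.8 -374.7  103.3] x [ 1.    -0.008 -0.016] z [-0.017 -0.017 -1.   ]
rot [ 1.   0.9 -0.4] dist [ 0.0195 -0.0051 -0.0673]
[[1,[0.42,-0.07,1.34],[0.2,0.2,-0.1]],[1,[0.42,-0.07,1.34],[0.2,0.2,-0.1]],[1,[0.41,-0.06,1.34],[0.2,0.2,-0.1]],[1,[0.41,-0.06,1.34],[0.2,0.2,-0.1]],[1,[0.4,-0.05,1.35],[0.2,0.2,-0.1]]]
```

{"name": "play_rows", "arguments": {"rows": [[1,[0.4,0,1.3],[0.2,0.2,0]],[1,[0.4,0,1.3],[0.3,0.3,0]],[1,[0.4,0,1.3],[0.3,0.3,0]],[1,[0.4,0,1.2],[0.2,0.2,0]],[1,[0.3,0,0.8],[0,0,0]],[1,[0,0,0],[0,0,0]],[1,[0,0,0],[0,0,0]]]}}

```text
time: 9.95
ee_pos: [0.4836, -0.1651, 0.0398]
tcp_rot: [-180.0, 0.1, -21.8]
wrist_force: [-0.4, -0.4, -2.3]
opening: 0.0113
```

```bash
python3 - <<'E'
from h import *
status()
Rt=RT*DOWN
M=np.array([.557,-.192,0]); pt=M+RT.apply([-.0736-.0014*0,0,0])+[0,0,.031]
plan(pt,Rt,3,1)
E
```

```text
t 9.95 p [ 0.4836 -0.1651  0.0398] rot [-1.7999e+02  1.2000e-01 -2.1850e+01] F [-0.4 -0.4 -2.3] T [ 0.08  0.17 -0.01] open 0.0113 q [-18.9   0.9 -16.7  72.6   0.   93. ]
tub frame pos [ 109.3 -374.    39.8] x [ 1.    -0.006 -0.002] z [-0.002  0.    -1.   ]
rot [-0.   0.1 -0.3] dist [ 0.0049  0.     -0.0088]
[[1,[0.15,-0.06,0.29],[0.0,0.0,-0.1]],[1,[0.15,-0.06,0.29],[0.0,0.0,-0.1]],[1,[0.15,-0.06,0.29],[0.0,0.0,-0.1]]]
```

{"name": "play_rows", "arguments": {"rows": [[1,[0,0,0.3],[0,0,0]],[1,[0,0,0.3],[0,0,0]],[1,[0,0,0.2],[0,0,0]],[1,[0,0,0],[0,0,0]],[1,[0,0,0],[0,0,0]]]}}

```text
time: 10.45
ee_pos: [0.4843, -0.1651, 0.0327]
tcp_rot: [-180.0, 0.0, -21.8]
wrist_force: [0.4, -0.2, -2.3]
opening: 0.0117
```

```bash
python3 - <<'E'
from h import *
status()
E
```

```text
t 10.45 p [ 0.4843 -0.1651  0.0327] rot [-1.800e+02  1.000e-02 -2.184e+01] F [ 0.4 -0.2 -2.3] T [0.06 0.14 0.03] open 0.0117 q [-18.8   1.1 -17.3  71.7   0.   93. ]
tub frame pos [ 109.9 -373.9   32.7] x [ 1.    -0.006 -0.   ] z [-0.  0. -1.]
```

{"name": "play_rows", "arguments": {"rows": [[1,[0,0,0.15],[0,0,0]],[1,[0,0,0.1],[0,0,0]],[1,[0,0,0],[0,0,0]],[1,[0,0,0],[0,0,0]]]}}

```text
time: 10.85
ee_pos: [0.4846, -0.1653, 0.0313]
tcp_rot: [-180.0, -0.1, -21.8]
wrist_force: [0.3, 0.2, -2.2]
opening: 0.0111
```

```bash
python3 - <<'E'
from h import *
status()
E
```

```text
t 10.85 p [ 0.4846 -0.1653  0.0313] rot [-1.7998e+02 -7.0000e-02 -2.1840e+01] F [ 0.3  0.2 -2.2] T [ 0.11  0.1  -0.  ] open 0.0111 q [-18.8   1.1 -17.4  71.4   0.   93. ]
tub frame pos [ 110.3 -373.9   31.3] x [ 1.    -0.006  0.001] z [ 0.001  0.    -1.   ]
```

{"name": "play_rows", "arguments": {"rows": [[1,[0,0,0.15],[0,0,0]],[1,[0,0,0],[0,0,0]],[1,[0,0,0],[0,0,0]]]}}

```text
time: 11.15
ee_pos: [0.4849, -0.1654, 0.0313]
tcp_rot: [-180.0, -0.2, -21.8]
wrist_force: [-0.3, 1.1, -2.1]
opening: 0.0111
```

```bash
python3 - <<'E'
from h import *
status()
E
```

```text
t 11.15 p [ 0.4849 -0.1654  0.0313] rot [-1.7998e+02 -1.5000e-01 -2.1840e+01] F [-0.3  1.1 -2.1] T [-0.01  0.16 -0.01] open 0.0111 q [-18.8   1.1 -17.4  71.3   0.   93. ]
tub frame pos [ 110.6 -373.9   31.3] x [ 1.    -0.006  0.003] z [ 0.003  0.    -1.   ]
```

{"name": "play_rows", "arguments": {"rows": [[1,[0,0,0.3],[0,0,0]],[1,[0,0,0],[0,0,0]],[1,[0,0,0],[0,0,0]]]}}

```text
time: 11.45
ee_pos: [0.4854, -0.1656, 0.0318]
tcp_rot: [-180.0, -0.3, -21.8]
wrist_force: [0.1, 0.4, -3.3]
opening: 0.0112
```

```bash
python3 - <<'E'
from h import *
status()
c=camera('scene'); save(c,'mat.png')
im=cv2.imread('pics/mat.png')[150:280,180:340]; cv2.imwrite('pics/matc.png',cv2.resize(im,None,fx=4.5,fy=4.5))
E
```

```text
t 11.45 p [ 0.4854 -0.1656  0.0318] rot [-179.97   -0.3   -21.85] F [ 0.1  0.4 -3.3] T [ 0.06  0.15 -0.06] open 0.0112 q [-18.8   1.  -17.5  71.2   0.   93. ]
tub frame pos [ 111.2 -373.9   31.8] x [ 1.    -0.006  0.005] z [ 0.005  0.    -1.   ]
```

View pics/matc.png

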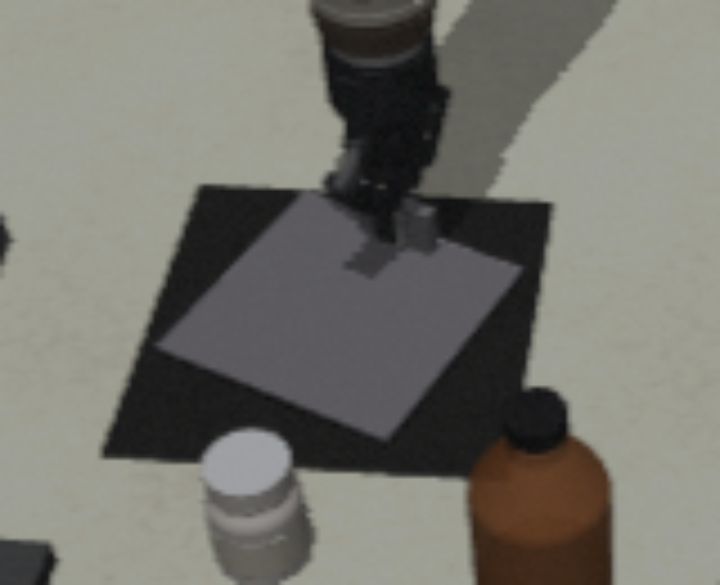

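{"name": "play_rows", "arguments": {"rows": [[1,[0,0,0.3],[0,0.3,0]]]}}

```text
time: 11.6
ee_pos: [0.4856, -0.1658, 0.0309]
tcp_rot: [-180.0, -0.6, -21.9]
wrist_force: [-18.8, 5.8, 52.2]
opening: 0.0112
```

```bash
python3 - <<'E'
from h import *
status()
E
```

```text
t 11.6 p [ 0.4856 -0.1658  0.0309] rot [-179.98   -0.65  -21.85] F [-18.8   5.8  52.2] T [1.56 4.39 0.01] open 0.0112 q [-18.8   0.7 -17.9  70.8  -0.   93. ]
tub frame pos [ 111.4 -374.    30.9] x [ 1.    -0.006  0.011] z [ 0.011  0.    -1.   ]
```

Contact with the mat is confirmed: 52 N on a probe push. I'll relax and release.

{"name": "play_rows", "arguments": {"rows": [[1,[0,0,0],[0,0,0]],[1,[0,0,0],[0,0,0]],[0.8,[0,0,0],[0,0,0]],[0.6,[0,0,0],[0,0,0]],[0.3,[0,0,0],[0,0,0]],[0.3,[0,0,0],[0,0,0]]], "newtons": 30}}

```text
time: 12.2
ee_pos: [0.4858, -0.1658, 0.0302]
tcp_rot: [-180.0, -0.7, -21.9]
wrist_force: [-0.8, -0.2, -0.3]
opening: 0.0591
```

```bash
python3 - <<'E'
from h import *
status()
E
```

```text
t 12.2 p [ 0.4858 -0.1658  0.0302] rot [-179.98   -0.68  -21.86] F [-0.8 -0.2 -0.3] T [0.02 0.   0.02] open 0.0591 q [-18.8   0.7 -17.9  70.7  -0.   93. ]
tub frame pos [ 111.6 -373.9   30.2] x [ 1.    -0.006  0.012] z [ 0.012  0.    -1.   ]
```

{"name": "play_rows", "arguments": {"rows": [[0.3,[0,0,-1],[0,0,0]],[0.3,[0,0,-2.5],[0,0,0]],[0.3,[0,0,-4],[0,0,0]],[0.3,[0,0,-4.5],[0,0,0]],[0.3,[0,0,-4.5],[0,0,0]],[0.3,[0,0,-4.5],[0,0,0]],[0.3,[0,0,0],[0,0,0]]]}}

```text
time: 12.9
ee_pos: [0.4816, -0.1643, 0.251]
tcp_rot: [-180.0, -0.6, -21.9]
wrist_force: [-0.5, -0.3, -0.7]
opening: 0.0597
```

```bash
python3 - <<'E'
from h import *
status()
ims=[]
for n in['top','scene']:
    c=camera(n); save(c,n+'2.png')
    for t in['waisted_center','straight_center','lid']:
        for d in spotter.spot_in(c,t)[:2]:
            print(n,t,round(d['confidence'],2),np.round(d['point'],3),'tub',np.round(RT.inv().apply(d['point']-C)*1000,0))
    im=cv2.imread(f'pics/{n}2.png'); x0,y0=(190,160) if n=='top' else (340,165)
    ims.append(cv2.resize(im[y0:y0+100,x0:x0+110],None,fx=3.6,fy=4,interpolation=cv2.INTER_CUBIC))
cv2.imwrite('pics/tubin.png',np.hstack(ims))
E
```

```text
t 12.9 p [ 0.4816 -0.1643  0.251 ] rot [-179.98   -0.61  -21.85] F [-0.5 -0.3 -0.7] T [0.04 0.02 0.01] open 0.0597 q [-18.8  -1.1   4.8  95.3  -0.   93. ]
tub frame pos [ 107.1 -374.1  251. ] x [ 1.    -0.006  0.011] z [ 0.011  0.    -1.   ]
top waisted_center 0.55 [0.506 0.181 0.057] tub [  3. -44.  57.]
top straight_center 0.5 [0.545 0.256 0.059] tub [12. 41. 59.]
top lid 0.8 [ 0.578 -0.163  0.016] tub [ 197. -337.   16.]
scene waisted_center 0.55 [0.784 0.122 0.03 ] tub [283.   3.  30.]
scene waisted_center 0.4 [0.512 0.178 0.06 ] tub [ 10. -44.  60.]
scene straight_center 0.64 [0.54  0.254 0.058] tub [ 8. 37. 58.]
scene lid 0.57 [ 0.561 -0.188  0.012] tub [ 190. -367.   12.]
```

View pics/tubin.png

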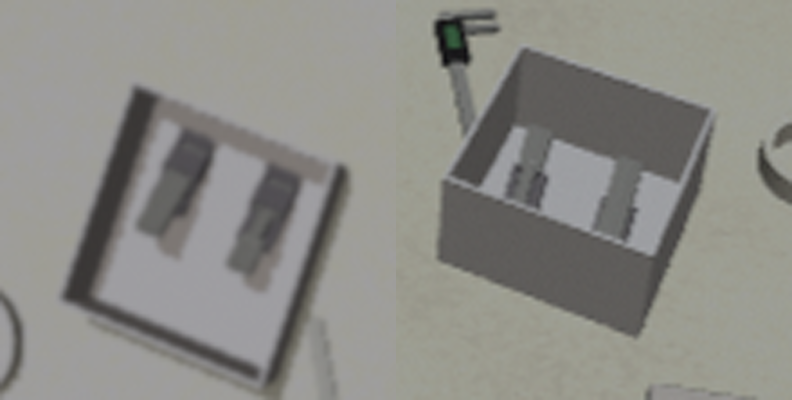

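View pics/top2.png

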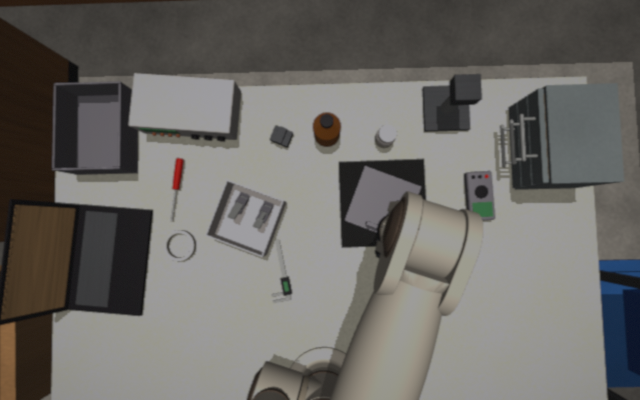

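```bash
cat >> h.py <<'E'
def tool(tilt):
    a=np.radians(tilt); z=np.array([np.sin(a),0,-np.cos(a)]); x=np.array([0,1.,0]); y=np.cross(z,x)
    return RT*R.from_matrix(np.c_[x,y,z])
def pre(back,tilt=30,d=35,off=(0,0,0)):
    Rt=tool(tilt); g=np.array([20,-40,42.])+d*np.array([-1,0,1])/2**.5+np.array(off)
    return tub(g)+Rt.apply([0,0,.008-back]),Rt
E
python3 - <<'E'
from h import *
plan(*pre(.12),13,0.5)
E
```

```text
rot [-23.5  23.7 -88.1] dist [-0.032   0.3717 -0.0788]
[[0.5,[-1.29,-2.56,0.61],[-1.8,1.8,-6.8]],[0.5,[-1.0,-2.72,0.49],[-1.8,1.8,-6.8]],[0.5,[-0.68,-2.83,0.37],[-1.8,1.8,-6.8]],[0.5,[-0.35,-2.9,0.27],[-1.8,1.8,-6.8]],[0.5,[-0.02,-2.93,0.17],[-1.8,1.8,-6.8]],[0.5,[0.33,-2.91,0.08],[-1.8,1.8,-6.8]],[0.5,[0.67,-2.86,0.01],[-1.8,1.8,-6.8]],[0.5,[1.0,-2.76,-0.06],[-1.8,1.8,-6.8]],[0.5,[1.32,-2.62,-0.1],[-1.8,1.8,-6.8]],[0.5,[1.62,-2.44,-0.14],[-1.8,1.8,-6.8]],[0.5,[1.9,-2.23,-0.16],[-1.8,1.8,-6.8]],[0.5,[2.16,-1.98,-0.16],[-1.8,1.8,-6.8]],[0.5,[2.38,-1.71,-0.14],[-1.8,1.8,-6.8]]]
```

{"name": "play_rows", "arguments": {"rows": [[0.5,[-1.3,-2.6,0.6],[-1.8,1.8,-6.8]],[0.5,[-1.0,-2.7,0.5],[-1.8,1.8,-6.8]],[0.5,[-0.7,-2.8,0.4],[-1.8,1.8,-6.8]],[0.5,[-0.4,-2.9,0.3],[-1.8,1.8,-6.8]],[0.5,[0,-2.9,0.2],[-1.8,1.8,-6.8]],[0.5,[0.3,-2.9,0.1],[-1.8,1.8,-6.8]],[0.5,[0.7,-2.9,0],[-1.8,1.8,-6.8]],[0.5,[1.0,-2.8,0],[-1.8,1.8,-6.8]],[0.5,[1.3,-2.6,-0.1],[-1.8,1.8,-6.8]],[0.5,[1.6,-2.4,-0.1],[-1.8,1.8,-6.8]],[0.5,[1.9,-2.2,-0.1],[-1.8,1.8,-6.8]],[0.5,[1.0,-1.0,0],[-1,1,-4]]]}}

```text
time: 14.5
ee_pos: [0.4393, 0.1713, 0.1556]
tcp_rot: [152.6, -1.1, 61.9]
wrist_force: [0.4, -0.3, 0.3]
opening: 0.0425
```

```bash
python3 - <<'E'
from h import *
status()
plan(*pre(.12),3,0.5)
E
```

```text
t 14.5 p [0.4393 0.1713 0.1556] rot [152.58  -1.05  61.93] F [ 0.4 -0.3  0.3] T [ 0.17  0.38 -0.03] open 0.0425 q [ 34.8 -22.1 -27.3  70.7 -23.7  60.2]
tub frame pos [-55.2 -77.3 155.6] x [0.114 0.993 0.018] z [ 0.459 -0.037 -0.888]
rot [-2.5  2.2 -6.3] dist [0.0085 0.0368 0.0082]
[[0.5,[1.22,-0.17,-0.37],[-0.8,0.7,-2.1]],[0.5,[1.23,-0.12,-0.36],[-0.8,0.7,-2.1]],[0.5,[1.24,-0.07,-0.34],[-0.8,0.7,-2.1]]]
```

{"name": "play_rows", "arguments": {"rows": [[0.5,[1.2,-0.2,-0.3],[-0.8,0.7,-2.1]],[0.5,[1.2,-0.1,-0.3],[-0.8,0.7,-2.1]],[0.5,[1.2,-0.1,-0.3],[-0.8,0.7,-2.1]],[0.5,[0,0,0],[0,0,0]]]}}

```text
time: 14.9
ee_pos: [0.4477, 0.2101, 0.161]
tcp_rot: [150.0, 0.3, 69.0]
wrist_force: [-0.5, -0.2, 1.2]
opening: 0.0428
```

```bash
cat >> h.py <<'E'
def fproj(c,P):
    Rc=R.from_euler('xyz',c['orientation'],degrees=True); q=Rc.inv().apply(np.atleast_2d(P)-c['xyz']); K=c['intrinsics']
    th=np.arctan2(np.hypot(q[:,0],q[:,1]),q[:,2]); ph=np.arctan2(q[:,1],q[:,0])
    return np.c_[K[0,2]+K[0,0]*th*np.cos(ph),K[1,2]+K[1,1]*th*np.sin(ph)]
def barpts(y):
    b=np.array([-1,0,1])/2**.5; n=np.array([1,0,1])/2**.5; c=np.array([20,y,42.])
    return np.array([tub(c+z*b+4*n+np.array([0,w,0])) for z,w in((47.5,-11),(47.5,11),(20.5,11),(20.5,-11))])
def overlay(c,name,dots,x0,y0,w,h,f):
    save(c,name); im=cv2.imread('pics/'+name); im=cv2.resize(im[y0:y0+h,x0:x0+w],None,fx=f,fy=f,interpolation=cv2.INTER_CUBIC)
    for a in dots: cv2.circle(im,(int((a[0]+.5-x0)*f),int((a[1]+.5-y0)*f)),4,(0,0,255),1)
    cv2.imwrite('pics/'+name,im)
E
python3 - <<'E'
from h import *
status()
plan(*pre(.12),2,0.5)
c=camera('wrist')
u=fproj(c,np.r_[barpts(-40),barpts(40),[tub([a*88,b*90,88]) for a in(-1,1) for b in(-1,1)]]); print(np.round(u,1))
overlay(c,'w3.png',u,0,0,640,400,1.25)
for t in['waisted_center','straight_center']:
    for d in spotter.spot_in(c,t)[:2]: print(t,round(d['confidence'],2),np.round(RT.inv().apply(d['point']-C)*1000,0))
E
```

```text
t 14.9 p [0.4477 0.2101 0.161 ] rot [150.03   0.31  68.98] F [-0.5 -0.2  1.2] T [0.13 0.45 0.01] open 0.0428 q [ 39.1 -20.4 -26.2  68.4 -25.8  56.4]
tub frame pos [-61.6 -38.1 161. ] x [-0.008  1.    -0.005] z [ 0.5   -0.    -0.866]
rot [-0.   0.   0.6] dist [ 0.0001 -0.002   0.0027]
[[0.5,[-0.09,0.1,-0.1],[0.0,0.0,0.3]],[0.5,[-0.09,0.11,-0.1],[0.0,0.0,0.3]]]
[[308.4 209.5]
 [336.6 209.8]
 [335.2 208.1]
 [309.8 207.8]
 [408.7 210.3]
 [434.2 210.4]
 [423.8 208.8]
 [400.5 208.6]
 [239.9 134.3]
 [515.8 144.4]
 [272.8 280.6]
 [443.7 278.9]]
waisted_center 0.77 [-15. -37.  73.]
waisted_center 0.34 [-12.  -1.  43.]
straight_center 0.88 [-10.  31.  73.]
straight_center 0.55 [-15. -43.  74.]
```

View pics/w3.png

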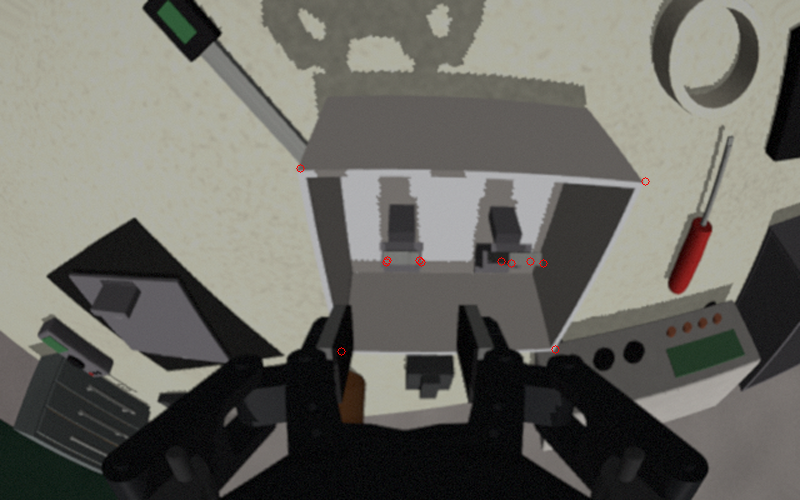

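```bash
python3 - <<'E'
from h import *
b=np.array([-1,0,1])/2**.5; n=np.array([1,0,1])/2**.5; cc=np.array([20,-40,42.])
P=[tub(cc+47.5*b+s*n+np.array([0,w,0])) for s in(-4,4) for w in(-11,11)]
P+=[tub(cc+14.5*b-4*n+np.array([0,w,0])) for w in (-11,11)]
c=camera('wrist')
u=fproj(c,np.array(P)); print(np.round(u,1))
overlay(c,'w4.png',u,250,130,200,100,4)
for t in['waisted','straight_center']:
    for d in spotter.trace(c,t)[:1]:
        ys,xs=np.nonzero(d['pixels']); print(t,d['confidence'],xs.min(),xs.max(),ys.min(),ys.max(),len(xs))
E
```

```text
[[310.3 199.5]
 [338.6 199.7]
 [310.2 209.7]
 [338.5 210. ]
 [311.9 198.7]
 [336.8 199. ]]
waisted 0.84 308 335 200 212 325
straight_center 0.91 392 434 201 211 434
```

View pics/w4.png

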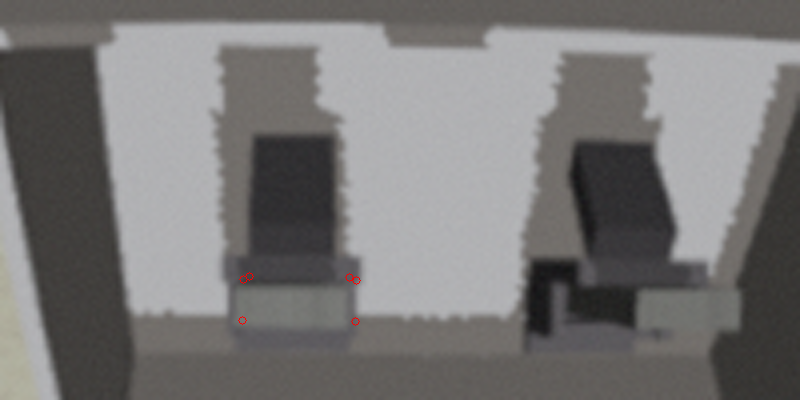

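The bar's end face is at crop (237–350, 285–328), about 1.2 mm off the prediction in y. The top view showed the narrow waist on this −y bar. I'll approach with that correction.

```bash
python3 - <<'E'
from h import *
status()
plan(*pre(.03,off=(1,-1.2,1)),6,0.5)
E
```

```text
t 15.2 p [0.4473 0.2086 0.1607] rot [150.08   0.32  68.82] F [-0.1  0.2 -0.5] T [0.21 0.42 0.03] open 0.0429 q [ 39.  -20.5 -26.3  68.5 -25.8  56.4]
tub frame pos [-61.4 -39.7 160.7] x [-0.006  1.    -0.006] z [ 0.499 -0.002 -0.867]
rot [-0.1  0.1  0.4] dist [ 0.0428 -0.0185 -0.0739]
[[0.5,[-0.02,0.06,1.46],[0.0,0.0,0.1]],[0.5,[-0.02,0.06,1.46],[0.0,0.0,0.1]],[0.5,[-0.02,0.06,1.46],[0.0,0.0,0.1]],[0.5,[-0.02,0.06,1.46],[0.0,0.0,0.1]],[0.5,[-0.02,0.06,1.46],[0.0,0.0,0.1]],[0.5,[-0.03,0.06,1.46],[0.0,0.0,0.1]]]
```

{"name": "play_rows", "arguments": {"rows": [[0.5,[0,0.1,1.5],[0,0,0.1]],[0.5,[0,0.1,1.5],[0,0,0.1]],[0.5,[0,0,1.5],[0,0,0.1]],[0.5,[0,0,1.5],[0,0,0.1]],[0.5,[0,0,1.4],[0,0,0]],[0.5,[0,0,1.2],[0,0,0]],[0.5,[0,0,0],[0,0,0]]]}}

```text
time: 15.9
ee_pos: [0.4913, 0.189, 0.0858]
tcp_rot: [150.0, -0.0, 68.1]
wrist_force: [-0.8, 0.9, -0.3]
opening: 0.0428
```

```bash
python3 - <<'E'
from h import *
status()
plan(*pre(.0,off=(1,-1.2,1)),4,0.5)
b=np.array([-1,0,1])/2**.5; n=np.array([1,0,1])/2**.5; cc=np.array([20,-40,42.])
P=[tub(cc+47.5*b+s*n+np.array([0,w,0])) for s in(-4,4) for w in(-11,11)]
c=camera('wrist')
overlay(c,'w5.png',fproj(c,np.array(P)),220,120,220,150,3.6)
E
```

```text
t 15.9 p [0.4913 0.189  0.0858] rot [ 1.5004e+02 -4.0000e-02  6.8130e+01] F [-0.8  0.9 -0.3] T [ 0.21  0.42 -0.03] open 0.0428 q [ 33.4 -16.4 -31.8  56.4 -24.2  51.3]
tub frame pos [-13.4 -41.8  85.8] x [0.006 1.    0.001] z [ 0.499 -0.003 -0.866]
rot [-0.   0.1 -0.3] dist [ 0.0129 -0.0045 -0.0249]
[[0.5,[0.02,-0.02,0.71],[0.0,0.0,-0.1]],[0.5,[0.02,-0.02,0.71],[0.0,0.0,-0.1]],[0.5,[0.01,-0.02,0.71],[0.0,0.0,-0.1]],[0.5,[0.01,-0.02,0.71],[0.0,0.0,-0.1]]]
```

View pics/w5.png

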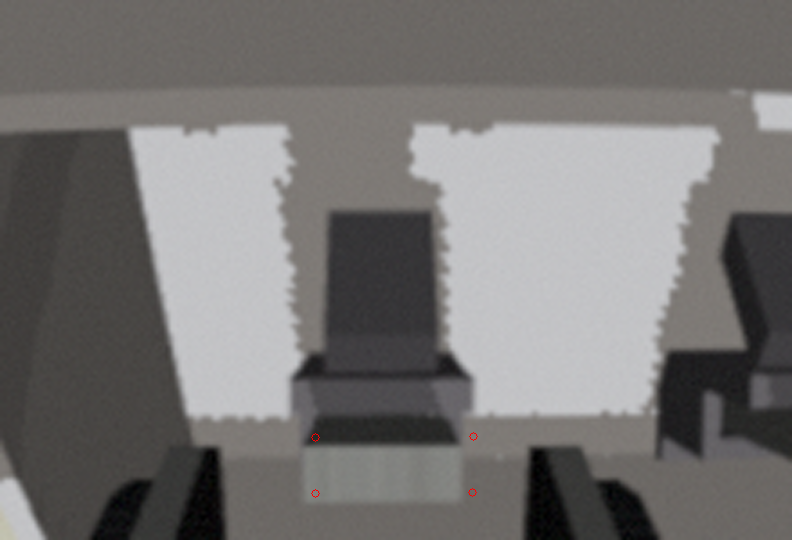

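{"name": "play_rows", "arguments": {"rows": [[0.5,[0,0,0.8],[0,0,-0.2]],[0.5,[0,0,0.8],[0,0,0]],[0.5,[0,0,0.8],[0,0,0]],[0.5,[0,0,0.4],[0,0,0]],[0.5,[0,0,0],[0,0,0]],[0.5,[0,0,0],[0,0,0]]]}}

```text
time: 16.55
ee_pos: [0.5062, 0.1845, 0.0628]
tcp_rot: [149.9, -0.1, 68.3]
wrist_force: [-1.5, -0.2, 2.4]
opening: 0.0427
```

```bash
python3 - <<'E'
from h import *
status()
plan(*pre(.0,off=(1,-1.2,1)),2,0.5)
E
```

```text
t 16.55 p [0.5062 0.1845 0.0628] rot [ 1.4988e+02 -1.2000e-01  6.8340e+01] F [-1.5 -0.2  2.4] T [ 0.08  0.43 -0.04] open 0.0427 q [ 31.8 -14.5 -33.1  52.4 -23.7  49.5]
tub frame pos [  2.2 -40.5  62.8] x [0.003 1.    0.002] z [ 0.502  0.    -0.865]
rot [ 0.1 -0.  -0.2] dist [-0.0021  0.     -0.002 ]
[[0.5,[-0.04,-0.13,0.04],[0.1,0.0,-0.1]],[0.5,[-0.04,-0.13,0.04],[0.1,0.0,-0.1]]]
```

{"name": "play_rows", "arguments": {"rows": [[0.6,[-0.1,-0.3,0],[0,0,0]],[0.8,[0,0,0],[0,0,0]],[1,[0,0,0],[0,0,0]],[1,[0,0,0],[0,0,0]],[1,[0,0,0],[0,0,0]]], "newtons": 60}}

```text
time: 17.05
ee_pos: [0.5036, 0.1852, 0.0623]
tcp_rot: [149.8, -0.2, 68.4]
wrist_force: [1.4, -0.3, 1.8]
opening: 0.0208
```

```bash
python3 - <<'E'
from h import *
status()
p,r,o=tcp()
m=RT.inv().apply(r.apply([0,0,-.008])+p-C)*1000; print('grasp',m, 'b in tool',r.inv().apply(RT.apply(np.array([-1,0,1])/2**.5)))
E
```

```text
t 17.05 p [0.5036 0.1852 0.0623] rot [149.81  -0.22  68.36] F [ 1.4 -0.3  1.8] T [0.16 0.19 0.09] open 0.0208 q [ 32.1 -14.9 -33.4  52.3 -23.8  49.7]
tub frame pos [ -0.5 -40.8  62.3] x [0.002 1.    0.004] z [ 0.503  0.002 -0.864]
grasp [ -4.49927749 -40.79600716  69.18245005] b in tool [ 0.00104141 -0.25555417 -0.96679418]
```

{"name": "play_rows", "arguments": {"rows": [[1,[0,-0.15,-0.6],[0,0,0]],[1,[0,-0.26,-0.97],[0,0,0]],[1,[0,-0.26,-0.97],[0,0,0]],[1,[0,-0.26,-0.97],[0,0,0]],[1,[0,0,0],[0,0,0]]]}}

```text
time: 17.55
ee_pos: [0.4775, 0.195, 0.0904]
tcp_rot: [149.8, -0.2, 68.3]
wrist_force: [-0.0, 0.6, -1.0]
opening: 0.0204
```

```bash
python3 - <<'E'
from h import *
status()
p,r,o=tcp()
m=RT.inv().apply(r.apply([0,0,-.008])+p-C)*1000; print('grasp',m,'moved',m-[-4.5,-40.8,69.2])
E
```

```text
t 17.55 p [0.4775 0.195  0.0904] rot [149.79  -0.2   68.32] F [-0.   0.6 -1. ] T [0.19 0.53 0.03] open 0.0204 q [ 35.1 -17.9 -32.4  57.6 -24.8  52.9]
tub frame pos [-28.4 -41.2  90.4] x [0.003 1.    0.004] z [ 0.503  0.001 -0.864]
grasp [-32.40158775 -41.23093998  97.33910636] moved [-27.90158775  -0.43093998  28.13910636]
```

{"name": "play_rows", "arguments": {"rows": [[1,[0,-0.26,-0.97],[0,0,0]],[1,[0,-0.26,-0.97],[0,0,0]],[1,[0,-0.26,-0.97],[0,0,0]],[1,[0,-0.2,-1.2],[0,0,0]],[1,[0,1.0,-1.7],[0,0,0]],[1,[0,1.5,-2.6],[0,0,0]],[1,[0,1.5,-2.6],[0,0,0]],[1,[0,1.5,-2.6],[0,0,0]],[1,[0,1.5,-2.6],[0,0,0]],[1,[0,0.7,-1.2],[0,0,0]],[1,[0,0,0],[0,0,0]]]}}

```text
time: 18.65
ee_pos: [0.4417, 0.2073, 0.2835]
tcp_rot: [150.2, -0.1, 68.6]
wrist_force: [0.4, -0.0, -1.0]
opening: 0.0211
```

```bash
python3 - <<'E'
from h import *
status()
# tool frame direction of bar (if no slip) -> upright
Rt=tool(-15.)   # bar was 15deg further than tool
p,r,o=tcp()
plan(p+np.array([0,0,.06]),Rt,10,1)
c=camera('wrist'); save(c,'w6.png')
c=camera('scene'); save(c,'s6.png')
E
```

```text
t 18.65 p [0.4417 0.2073 0.2835] rot [ 1.5017e+02 -7.0000e-02  6.8580e+01] F [ 0.4 -0.  -1. ] T [ 0.23  0.51 -0.05] open 0.0211 q [ 39.2 -19.8 -12.2  81.9 -25.7  57. ]
tub frame pos [-66.2 -43.  283.5] x [-0.001  1.     0.001] z [ 0.497  0.002 -0.867]
rot [44.8 -0.1  0.1] dist [0.   0.   0.06]
[[1,[0.0,0.3,-0.52],[4.5,0.0,0.0]],[1,[0.0,0.26,-0.54],[4.5,0.0,0.0]],[1,[0.0,0.21,-0.56],[4.5,0.0,0.0]],[1,[0.0,0.17,-0.58],[4.5,0.0,0.0]],[1,[0.0,0.12,-0.59],[4.5,0.0,0.0]],[1,[0.0,0.08,-0.59],[4.5,0.0,0.0]],[1,[0.0,0.03,-0.6],[4.5,0.0,0.0]],[1,[0.0,-0.02,-0.6],[4.5,0.0,0.0]],[1,[0.0,-0.06,-0.6],[4.5,0.0,0.0]],[1,[0.0,-0.11,-0.59],[4.5,0.0,0.0]]]
```

View pics/w6.png

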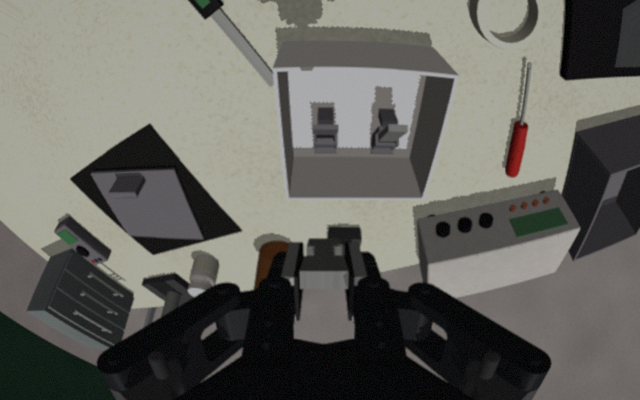

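View pics/s6.png

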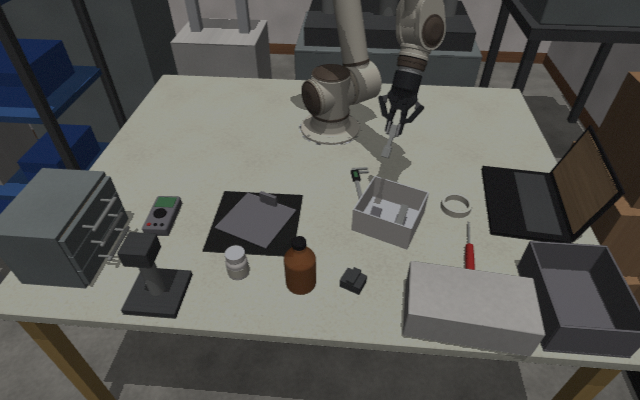

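The bar is out and held at about (390,140) in the scene view, and the lid lies on the mat. Next I turn the bar upright.

{"name": "play_rows", "arguments": {"rows": [[1,[0,0.3,-0.5],[4.5,0,0]],[1,[0,0.3,-0.5],[4.5,0,0]],[1,[0,0.2,-0.6],[4.5,0,0]],[1,[0,0.2,-0.6],[4.5,0,0]],[1,[0,0.1,-0.6],[4.5,0,0]],[1,[0,0.1,-0.6],[4.5,0,0]],[1,[0,0,-0.6],[4.5,0,0]],[1,[0,0,-0.6],[4.5,0,0]],[1,[0,-0.1,-0.6],[4.5,0,0]],[1,[0,-0.1,-0.6],[4.3,0,0]],[1,[0,0,0],[0,0,0]]]}}

```text
time: 19.85
ee_pos: [0.4372, 0.2064, 0.3278]
tcp_rot: [-162.1, 1.0, 68.6]
wrist_force: [0.9, -0.6, -1.7]
opening: 0.021
```

```bash
cat > meas.py <<'E'
from h import *
import sys
tag=sys.argv[1]
status()
p,r,o=tcp(); g=p+r.apply([0,0,-.008])
for n in['scene','top']:
    c=camera(n)
    for t in['waisted_low','waisted_top','waisted_center']:
        for d in spotter.spot_in(c,t)[:1]: print(n,t,round(d['confidence'],2),np.round(d['point'],3))
    tr=spotter.trace(c,'waisted')
    if tr:
        m=tr[0]['pixels'].astype(np.uint8); ys,xs=np.nonzero(m); print(tr[0]['confidence'],len(xs),xs.min(),xs.max(),ys.min(),ys.max())
        if len(xs)>10: print('line',cv2.fitLine(np.c_[xs,ys].astype(np.float32),cv2.DIST_L2,0,.01,.01).ravel(),'vertical here',proj(c,np.array([g,g-[0,0,.08]])).tolist())
    u=proj(c,g)[0]; x0,y0=int(np.clip(u[0]-50,0,540)),int(np.clip(u[1]-40,0,300))
    dots=proj(c,np.array([g+[0,0,.0115],g,g-[0,0,.0835]]))
    overlay(c,f'{n}_{tag}.png',dots,x0,y0,100,100,5)
c=camera('wrist'); save(c,f'wr_{tag}.png')
a,b=cv2.imread(f'pics/scene_{tag}.png'),cv2.imread(f'pics/top_{tag}.png'); cv2.imwrite(f'pics/m_{tag}.png',cv2.resize(np.hstack([a,b]),(800,400)))
E
python3 meas.py a
```

```text
t 19.85 p [0.4372 0.2064 0.3278] rot [-162.13    0.98   68.64] F [ 0.9 -0.6 -1.7] T [-0.08 -0.36  0.02] open 0.021 q [ 19.2  12.1  25.7 118.   10.8  39.3]
tub frame pos [-70.  -45.4 327.8] x [-0.002  1.    -0.017] z [-0.307 -0.017 -0.952]
scene waisted_low 0.7 [0.438 0.204 0.301]
scene waisted_top 0.66 [0.438 0.203 0.3  ]
scene waisted_center 0.5 [0.441 0.204 0.298]
0.75 175 388 396 110 139
line [ 9.4785713e-02 -9.9549770e-01  3.9254858e+02  1.2555428e+02] vertical here [[394.27097314466977, 114.65061045836782], [391.0214585467616, 138.8512091995224]]
top waisted_low 0.34 [ 0.752 -0.198  0.085]
0.47 2736 224 285 180 256
line [  0.3661944    0.93053836 253.8867     216.41411   ] vertical here [[228.01533856582617, 250.65299732330672], [236.3712838186253, 248.18452048922944]]
```

View pics/m_a.png

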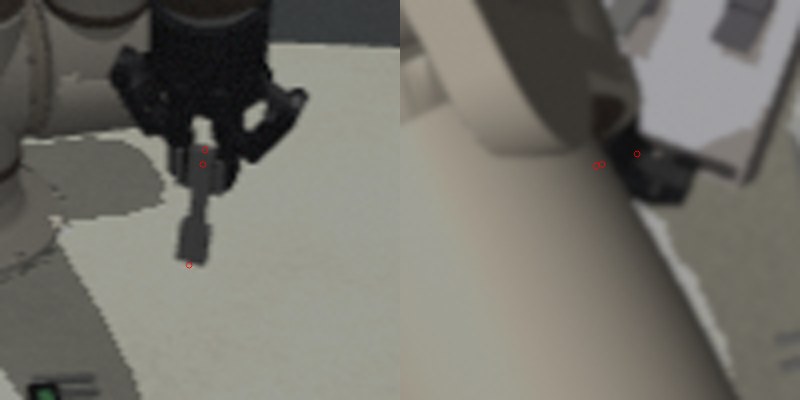

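View pics/wr_a.png

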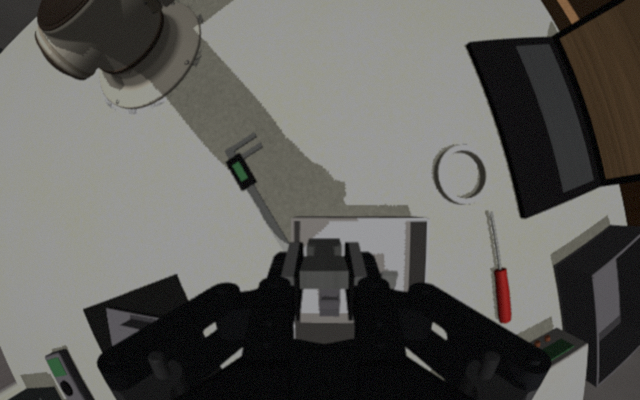

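{"name": "play_rows", "arguments": {"rows": [[1,[0,0,0],[-2.0,0.7,0]],[1,[0,0,0],[-1.0,0.4,0]],[1,[0,0,0],[0,0,0]],[1,[0,0,0],[0,0,0]]]}}

```text
time: 20.8
ee_pos: [0.4357, 0.207, 0.3307]
tcp_rot: [-165.6, -0.3, 68.5]
wrist_force: [0.3, 0.3, -0.4]
opening: 0.0203
```

```bash
cat > meas2.py <<'E'
from h import *
import sys
status()
p,r,o=tcp(); c=camera('wrist'); save(c,'tmp.png')
im0=cv2.imread('pics/tmp.png'); x0,y0,f=270,220,5
out=[]
for ang in [0]+[float(a) for a in sys.argv[2:]]:
    im=cv2.resize(im0[y0:y0+120,x0:x0+110],None,fx=f,fy=f,interpolation=cv2.INTER_CUBIC)
    if ang:
        a=np.radians(ang); b=np.array([0,-np.sin(a),-np.cos(a)]); n=np.array([0,np.cos(a),-np.sin(a)])
        g=np.array([0,0,-.008]); cen=g-.035*b
        def Q(z,w,s): return r.apply(cen+z*b/1000+np.array([w/1000,0,0])+s*n/1000)+p
        prof=[(47.5,-11),(47.5,11),(20.5,11),(20.5,5.5),(-20.5,5.5),(-20.5,11),(-47.5,11),(-47.5,-11),(-20.5,-11),(-20.5,-5.5),(20.5,-5.5),(20.5,-11)]
        for s,col in((4,(0,0,255)),(-4,(0,255,0))):
            u=fproj(c,np.array([r.apply([0,0,0])+Q(z/1,w,s)-r.apply([0,0,0]) for z,w in prof]))
            cv2.polylines(im,[np.round((u+.5-[x0,y0])*f).astype(np.int32)],True,col,1)
    out.append(im)
cv2.imwrite(f'pics/{sys.argv[1]}.png',cv2.resize(np.hstack(out),(800,int(800*120/110/len(out)))))
E
python3 meas2.py wa 15
```

```text
t 20.8 p [0.4357 0.207  0.3307] rot [-165.57   -0.34   68.46] F [ 0.3  0.3 -0.4] T [-0.09 -0.31  0.  ] open 0.0203 q [ 19.9   8.6  22.9 114.9   9.7  40.5]
tub frame pos [-71.7 -45.4 330.7] x [0.001 1.    0.006] z [-0.249  0.006 -0.968]
```

View pics/wa.png

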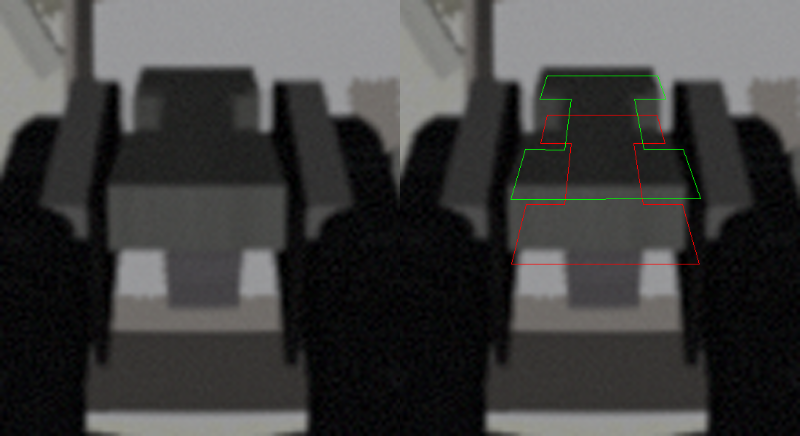

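```bash
cat > fit.py <<'E'
from h import *
from scipy.optimize import least_squares
p,r,o=tcp(); c=camera('wrist')
obs=[((-47.5,-11,-4),(143,68)),((-47.5,11,-4),(255,68)),((-20.5,-11,-4),(134,95)),((-20.5,11,-4),(260,95)),((-20.5,-11,4),(134,130)),((-20.5,11,4),(259,130)),
((47.5,-11,-4),(108,185)),((47.5,11,-4),(286,185)),((47.5,-11,4),(108,248)),((47.5,11,4),(286,248)),((20.5,-11,-4),(124,132)),((20.5,11,-4),(272,132))]
M=np.array([a for a,_ in obs])/1000.; U=np.array([b for _,b in obs])/3.636+[270,220]-.5
def res(q,full=False):
    a,tx,ty,tz,rz=q; b0=np.array([0,-np.sin(a),-np.cos(a)]); n=np.array([0,np.cos(a),-np.sin(a)]); x=np.array([1.,0,0])
    x2=np.cos(rz)*x+np.sin(rz)*b0; b=np.cos(rz)*b0-np.sin(rz)*x
    P=np.array([tx,ty,tz])/1000+M[:,:1]*b+M[:,1:2]*x2+M[:,2:]*n
    return (fproj(c,r.apply(P)+p)-U).ravel()
s=least_squares(res,[.26,0,9,26,0.],x_scale=[.1,1,1,1,.1]); J=np.linalg.inv(s.jac.T@s.jac)
print('ang',np.degrees(s.x[0]),'t',s.x[1:4],'rz',np.degrees(s.x[4]),'rms',np.sqrt((s.fun**2).mean()),'sd ang',np.degrees(np.sqrt(J[0,0]))*np.sqrt((s.fun**2).mean()))
print(np.round(s.fun.reshape(-1,2),1).tolist())
# bar direction world
a=s.x[0]; b=r.apply([0,-np.sin(a),-np.cos(a)]); print('bar dir world',b,'tilt',np.degrees(np.arccos(b[2])))
for aa in (12,15,18):
    s2=least_squares(lambda q:res([np.radians(aa),*q]),s.x[1:]); print(aa,np.sqrt((s2.fun**2).mean()))
E
python3 fit.py
```

```text
ang 14.708989895569431 t [-0.89091455 10.32103119 32.13917973] rz 0.10005157536026414 rms 0.768935221813954 sd ang 0.24511122185027004
[[0.3, -0.1], [-0.9, -0.1], [0.8, -1.4], [-0.4, -1.4], [0.9, 0.8], [-0.2, 0.8], [-0.4, -0.3], [0.4, -0.3], [-0.1, -0.5], [0.2, -0.5], [-0.7, 1.5], [0.3, 1.5]]
bar dir world [-0.00655308 -0.00365793  0.99997184] tilt 0.43000212349777445
12 1.8081245816483704
15 0.7915378977947899
18 2.37778302626042
```

{"name": "play_rows", "arguments": {"rows": [[1,[0,0,0],[0,0,0]],[1,[0,0,0],[0,0,0]],[1,[0,0,0],[0,0,0]],[1,[0,0,0],[0,0,0]],[1,[0,0,0],[0,0,0]]]}}

```text
time: 21.4
ee_pos: [0.4363, 0.207, 0.3298]
tcp_rot: [-165.5, -0.3, 68.4]
wrist_force: [0.1, -0.0, -0.8]
opening: 0.0205
```

```bash
python3 - <<'E'
from h import *
status()
c=camera('top'); save(c,'fin_top.png')
for t in ['lid','mat_middle']:
    d=spotter.trace(c,t)
    if d:
        m=d[0]['pixels'].astype(np.uint8); cn=max(cv2.findContours(m,0,2)[0],key=cv2.contourArea); w=unproj(c,cv2.boxPoints(cv2.minAreaRect(cn)),.014 if t=='lid' else .003); print(t,d[0]['confidence'],np.round(w.mean(0),3), np.round(np.linalg.norm(w-np.roll(w,1,0),axis=1),3))
c=camera('scene'); save(c,'fin_scene.png')
for t in['straight_center','lid']:
    for d in spotter.spot_in(c,t)[:1]: print(t,round(d['confidence'],2),np.round(d['point'],3),np.round(RT.inv().apply(d['point']-C)*1000,0))
E
```

```text
t 21.4 p [0.4363 0.207  0.3298] rot [-165.45   -0.25   68.44] F [ 0.1 -0.  -0.8] T [-0.07 -0.23 -0.05] open 0.0205 q [ 19.9   8.8  22.9 115.    9.8  40.5]
tub frame pos [-71.1 -45.2 329.8] x [0.001 1.    0.004] z [-0.251  0.005 -0.968]
lid 0.67 [ 0.553 -0.191  0.014] [0.191 0.187 0.192 0.186]
mat_middle 0.71 [ 0.557 -0.193  0.003] [0.27  0.273 0.269 0.269]
straight_center 0.67 [0.542 0.257 0.057] [ 8. 40. 57.]
lid 0.89 [ 0.56  -0.188  0.013] [ 188. -367.   13.]
```

View pics/fin_scene.png

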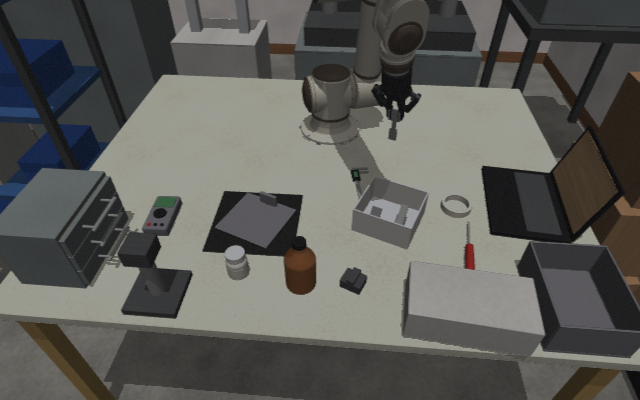

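View pics/fin_top.png

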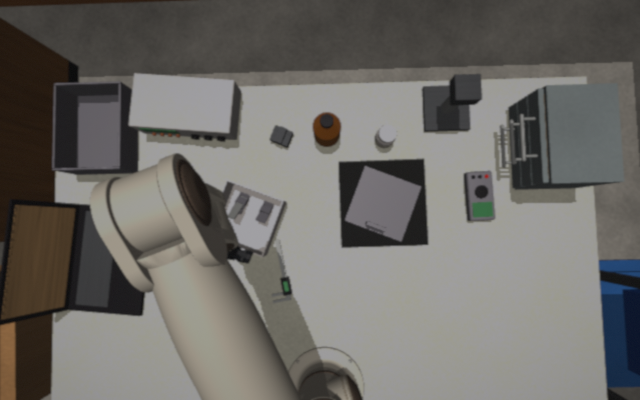

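All checks agree. The lid is flat at mat centre (pixel 383,203) with its grip up, the straight bar is in its pocket, and the waisted bar is upright in the gripper at (393,125). I'm handing in.

```bash
python3 -c "
from workcell import job_done; print(job_done())"
```

```text
the job is handed in; nothing more can be done
None
```

The job is handed in at about 21.5 s of the 64 s allowed. The hand-in gives no verdict.

**What I did**
- **Lid:** I gripped its fin and tipped it to about 22.6° with the far edge still on the tub's rim. Then I lifted it off, lowered it until a push-down probe confirmed contact, and let go.
- **Test bar:** I pulled the waisted bar out of the −y pocket along its own length, well over 40 mm. I lifted it clear, turned it upright and kept holding it.

**Last checks**
- **Lid:** it lies flat, grip up, about 4 mm from the mat's middle in the top view.
- **Waisted bar:** about 0.4° from vertical by a fit to the wrist camera picture. Its lower end is about 25 cm above the bench, touching only the gripper. Over a half-second hold before hand-in the arm moved less than 1 mm.
- **Everything else:** the straight bar is still in its pocket, and the other things look unmoved in the before and after pictures.

**Off or in disagreement**
- **Probe on the mat:** the probe pushed with about 52 N, through the lid held in the fingers. That is below the 120 N wrist limit. It is above the 40 N limit for the arm or gripper body, but the force went through the fingers.
- **Spotter misreadings:** some reports were wrong, such as naming the jaw block or the white jar as the bar. I set these aside because the pictures showed otherwise.

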